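# Tip the nose pieces out of a rocking trough into the parts tray

## Task

Press down the yellow tab at the end of the aluminium trough where the black parts tray stands, so that the trough tips that way and all three rivet-gun nose pieces slide out into the tray. Then push the trough back level (it stays where you leave it) and let go. Leave the red scrap cup at the other end standing where it is, and spill nothing.

Things in the scene. Friction and masses are not known exactly. Their poses are not given: they have to be found in the camera images.
- stand: Fixed stand: plywood board 170 (x) x 270 (y) x 10 mm with two blue uprights 137 mm tall, 31 mm either side of the middle in x. Origin: centre of the underside, on the worktop. x is the pivot's direction and points away from the robot, y runs along the level trough, to the robot's left and ahead, z up. The pivot axis is parallel to x, 125 mm above the origin.
- trough (a joint): Tilt of the trough about the pivot axis: 0 = level (as at the start), positive = its end at the stand's +y side is down, negative = the -y end is down; stops at +-0.66 rad. No spring: pivot friction (0.22 N m) holds it wherever it is left; about 4 N down on a tab moves it. Its floor is slippery (friction about 0.35): parts start to slide at 0.25 to 0.45 rad and surely leave by 0.55.
- tab_left (a point): Centre of the top of the yellow press tab at the trough's +y end, on the robot's side; moves with the trough. From trough_mid it lies at x -46, y +58, z 26 mm; 151 mm above the worktop when level. The yellow pad is 34 mm (x) by 28 mm (y), on a ledge that sticks 41 mm out from the trough's near wall, 2 mm above its rim.
- tab_right (a point): The same at the trough's -y end: from trough_mid x -46, y -58, z 26 mm.
- tray: Black open parts tray, loose, 77 x 152 mm, 43 mm tall, inside about 60 x 134 mm; origin at the centre of the underside, y along its length. It stands on the board about 91 mm from the middle, below one end of the trough (which end varies), its length across the trough.
- scrap_cup: Red open cup, 65 mm diameter, 63 mm tall, loose, with worn parts in it; stands on the board below the other end of the trough. Origin at the centre of the underside, z up.
- nose_0: Nose piece of a rivet gun, brownish-grey steel, 17 x 19 mm hexagon foot, 27 mm tall, 40 g, at first standing in the trough. Origin at the centre of its foot, z along its length.
- nose_1: Nose piece of a rivet gun, black, 17 x 19 mm hexagon foot, 27 mm tall, 40 g, at first standing in the trough. Origin at the centre of its foot, z along its length.
- nose_2: Nose piece of a rivet gun, light-grey steel, 17 x 19 mm hexagon foot, 27 mm tall, 40 g, at first standing in the trough. Origin at the centre of its foot, z along its length.
- trough_mid (a point): Middle of the trough on the pivot axis; axes as the stand's when level, turning with the trough. The trough is aluminium, 150 mm long (y), 50 mm wide outside, 44 inside, open at both ends; its floor's top lies 3 mm above this point, the rims of its side walls 24 mm. A rivet gun hangs from a gantry at about x 0.25 to 0.45, y 0 to 0.13, z 0.35 to 0.65 m: keep the arm's elbow clear (fingers leaning outward help).

How it is judged:
By the outcome, as a careful person would: the job done as asked, in the order asked, and still so for the second after the job is handed in, with the robot touching nothing.
It also fails if it takes over 38 s, if anything falls off the work surface, if the arm or the gripper's body presses on something with over 40 N, if the wrist force passes 120 N, or if a joint passes its speed limit or range.

## Robot

A 6-joint arm with a two-finger parallel gripper is mounted at the origin on the work surface; the furniture and walls round the work are solid. World frame = base frame: x ahead of the robot, y to its left, z up, the work surface at z = 0. Lengths are in m, angles in rad, forces in N, time in s.
With the tool pointing down it reaches from about 0.3 to 0.875 m from the base axis. Payload 4.2 kg.
Tool frame: the origin (TCP) lies midway between the tips of the shut fingers; the grasp point (between the pads) lies behind it (arm.tcp_to_grasp is the z of the grasp point in the tool frame, in m); z points along the fingers, y is the line along which they close (so a half turn about z gives the same grasp; the last joint's range is limited). The gripper opens to 85 mm and grips with 20 to 120 N. Pads are 22 mm wide; open, the fingers measure 114 mm over their backs; the gripper's body (76 mm by 85 mm) begins 54 mm behind the grasp point. The pads swing forward as they close: fully open they stand 13 mm farther back than shut.
Start: joints at [-1.285, 0.32, 1.565, -0, 1.257, -0.02], TCP at [0.173, -0.548, 0.231] pointing down, gripper open.
Joint ranges: [-3.11, 3.11], [-0.84, 2.01], [0.21, 2.61], [-1.34, 4.49], [0.05, 2.63], [-2.56, 2.56]. Speed limits (rad/s): [2.57, 2.57, 3.14, 3.14, 3.14, 3.14].

## Interface

Orientations are given as a unit quaternion [x, y, z, w].
In Python, from bench import monitor, optics, arm gives the robot as it stands.
- The arm moves only by the tool move_arm, never from a script. Its argument "commands" is a list that holds one entry, the list of rows, each a list of 5 numbers: the finger opening in m, from 0 to 0.0854, then the shift along the tool's x, y, z in m, then the turn about the tool's z in degrees. A call has 1 to 5 rows; each row is the pose to reach, as a shift and turn from the pose commanded when the call began, along the tool's axes at that moment; what a row does not reach only later rows make up. A row lasts 1/8 s, in which the tool goes at most 62.5 mm and 10.7 degrees, less where a joint would pass 70% of its speed; a pose out of reach is approached as far as the arm can. A call with a gripper value outside its range is refused whole. The fingers move at their own pace and stop on an object; the grip force is fixed at half the most. Time passes only in rows, so rows that repeat a pose let the fingers close. It gives the time, the measured TCP pose, the force, the opening and the grip force at its end, in the units of the state.
- monitor.sense(): the state, without advancing time (a new reading comes with each control period).
- optics.snapshot(name): name is "scene" or "top" or "wrist"; returns a dict with "img" (480x640x3 uint8, blue, green, red), "intrinsics" (3x3 intrinsics, pixels), "world_from_camera" (4x4, takes a point from camera to world coordinates); the wrist camera has in their place "mount" (4x4, takes a point from camera to tool coordinates, whose origin is the TCP and whose axes are the flange's). Camera axes: x right, y up, looking along -z (the intrinsics and any distortion apply to the point x, -y, -z); pixel columns grow to the right and rows downward; lengths in m; the calibration is good to about 2 mm. A picture is of the moment at which its call begins: read the wrist's pose just before it. There is no depth.
- arm.close_job(): hands the job in; it is judged then, once.
The state is a dict: "time": time; "joint_positions": joint angles; "joint_vel": joint speeds; "joint_efforts": joint torques, N m; "tool_pos": TCP position; "eef_rot": TCP orientation; "force": force on the tool from outside, world axes, zero at the start; "torque": the same for the moment, N m; "grip_width": finger opening in m; "finger_force": force on a finger pad.
Only numpy, scipy, OpenCV 4.12 (cv2) and the standard library are available. Lean on these libraries where they do the work, as an engineer would, in place of code of your own. Each camera call takes 0.05 s, during which the arm holds its last target. There are 200 camera calls.

## Working session

There is one attempt and no reset: what is moved stays moved. The work goes in short steps, Python scripts to look and compute and a tool call to move; the robot and the scene stay as the last step left them, time stands still between calls to the robot, and variables do not carry over. Pictures are saved under pics/ and viewed, at most 10 in all, crops included, and the job is handed in when it is done.

Besides the shell and the picture viewer there is one more tool, called after "Call:" as a command line: name --argument value ..., lists and objects as JSON in quotes. move_arm: Moves the arm, as the interface text tells. Its arguments: {"type":"object","properties":{"commands":{"type":"array","items":{"type":"array","items":{"type":"array","items":{"type":"number"}}}}},"required":["commands"]}

```bash
mkdir -p pics; python3 - <<'E'
from bench import monitor, optics, arm
import cv2,json,numpy as np
s=monitor.sense();print(s, arm.tcp_to_grasp)
for n in("scene","top"):
    d=optics.snapshot(n);cv2.imwrite(f"pics/{n}0.png",d["img"])
    np.savez(f"{n}0.npz",**d);print(n,d["intrinsics"],d["world_from_camera"],[k for k in d])
E
```

```text
{'time': 0.0, 'joint_positions': array([-1.28498946e+00,  3.20282945e-01,  1.56564068e+00, -3.81965332e-06,
        1.25742766e+00, -1.99715736e-02]), 'joint_vel': array([-1.06065888e-03,  1.01309747e-03,  9.44797821e-05,  1.10846050e-03,
       -4.97017414e-04,  7.95999549e-04]), 'joint_efforts': array([ 1.02146882e-03, -4.15513015e+01, -2.34160531e+01,  1.48795316e-04,
        8.15352949e-03, -2.38409842e-05]), 'tool_pos': array([ 0.17297814, -0.54787155,  0.2305023 ]), 'eef_rot': array([ 9.88334720e-01,  1.52294807e-01, -1.18333090e-04, -8.71319518e-04]), 'force': array([ 0.20136833,  0.48678612, -0.81902368]), 'torque': array([0.00504404, 0.03382252, 0.04749581]), 'finger_force': 0.0, 'grip_width': 0.08545746073315034} -0.0187
scene [[565.55432951   0.         312.14480571]
 [  0.         565.55432951 243.77882751]
 [  0.           0.           1.        ]] [[-0.96129638 -0.18353899  0.20548166  0.62870525]
 [ 0.27551229 -0.63630885  0.72055814  0.36728367]
 [-0.00150072  0.74928265  0.66224864  0.68099957]
 [ 0.          0.          0.          1.        ]] ['img', 'intrinsics', 'world_from_camera']
top [[543.68376165   0.         319.09399649]
 [  0.         543.68376165 246.83350364]
 [  0.           0.           1.        ]] [[ 0.0292694   0.99511628 -0.09427035  0.3906673 ]
 [-0.99936981  0.02723829 -0.02276094 -0.2587231 ]
 [-0.02008202  0.09487714  0.99528641  0.94697909]
 [ 0.          0.          0.          1.        ]] ['img', 'intrinsics', 'world_from_camera']
```

View pics/scene0.png

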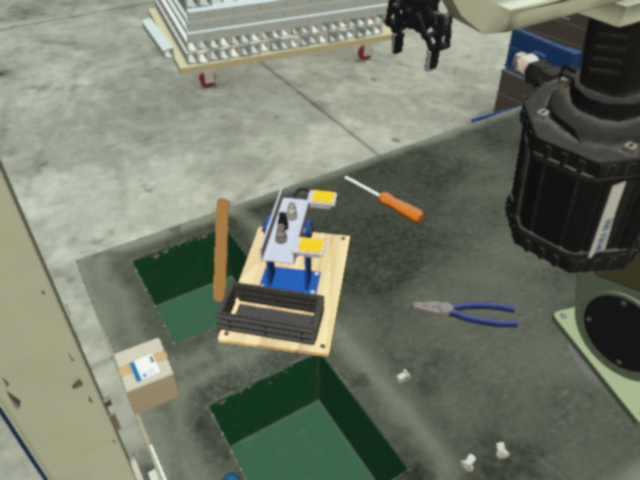

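View pics/top0.png

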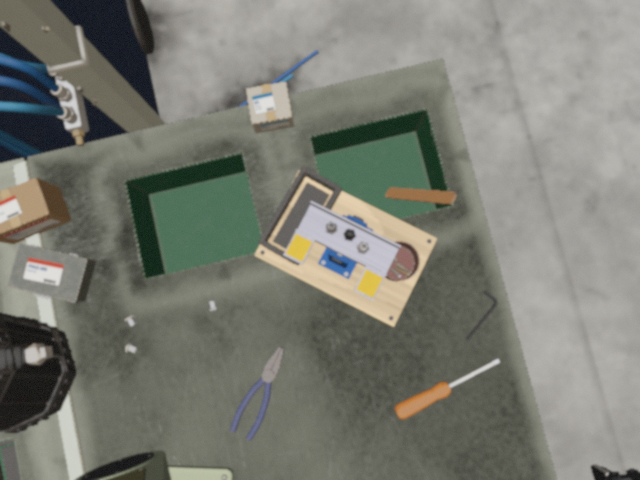

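The tray is at the +y end: the black tray is at px (300,215) in the top view and the cup is at (403,262). So I press tab_left, the pad at about (298,248), and later tab_right at about (369,283).

```bash
cat > h.py <<'E'
import numpy as np,cv2
from scipy.spatial.transform import Rotation as R
def cast(d,uv,z):
    K=d["intrinsics"];T=d["world_from_camera"]
    r=np.array([(uv[0]-K[0,2])/K[0,0],-(uv[1]-K[1,2])/K[1,1],-1]);r=T[:3,:3]@r
    return T[:3,3]+r*(z-T[2,3])/r[2]
def yellow(img):
    m=cv2.inRange(cv2.cvtColor(img,cv2.COLOR_BGR2HSV),(20,150,140),(35,255,255))
    n,l,s,c=cv2.connectedComponentsWithStats(m)
    return [(c[i].round(1),s[i,4]) for i in range(1,n) if s[i,4]>60]
def shift(s,p): # world point -> shift in tool axes
    return R.from_quat(s["eef_rot"]).inv().apply(np.array(p)-s["tool_pos"])
E
python3 - <<'E'
from h import *
from bench import monitor
s=monitor.sense()
for n in("top","scene"):
    d=np.load(n+"0.npz")
    P=[cast(d,c,.151) for c,a in yellow(d["img"])]
    print(n,yellow(d["img"]),np.round(P,4).tolist())
    if n=="top": Q=sorted(P,key=lambda p:-p[1])[:2]
v=Q[0]-Q[1];print("dist",np.linalg.norm(v));yh=v/np.linalg.norm(v);xh=np.array([yh[1],-yh[0],0])
print("stand y",yh,"yaw",np.degrees(np.arctan2(xh[1],xh[0])))
M=R.from_quat(s["eef_rot"]).as_matrix();print("tool axes",M.round(3).tolist())
print("tool y angle",np.degrees(np.arctan2(M[1,1],M[0,1])))
for q in Q: print("shift",shift(s,q))
E
```

```text
top [(array([298.6, 247.4]), np.int32(304)), (array([369.1, 283.3]), np.int32(316))] [[0.4644, -0.2104, 0.151], [0.4146, -0.315, 0.151]]
scene [(array([323. , 195.6]), np.int32(215)), (array([310.6, 244.4]), np.int32(277))] [[0.4165, -0.3142, 0.151], [0.4667, -0.2087, 0.151]]
dist 0.11587372459760577
stand y [0.4294456  0.90309273 0.        ] yaw -25.43238136432436
tool axes [[0.954, 0.301, -0.0], [0.301, -0.954, 0.002], [0.0, -0.002, -1.0]]
tool y angle -72.47782630841215
shift [ 0.37949497 -0.23401125  0.0799506 ]
shift [ 0.30053653 -0.14920402  0.07981156]
```

Call:
move_arm --commands '[[[0, 0.038, -0.023, 0, -4], [0, 0.076, -0.047, 0, -10], [0, 0.12, -0.074, 0, -18], [0, 0.165, -0.102, 0, -26], [0, 0.21, -0.13, 0, -34]]]'

```text
time: 0.72
tool_pos: [0.335, -0.3596, 0.231]
eef_rot: [0.9, 0.437, -0.0, -0.0]
force: [-0.0, 0.5, -1.0]
grip_width: -0.0001
finger_force: 0.0
```

```bash
python3 - <<'E'
from h import *
from bench import monitor
s=monitor.sense();M=R.from_quat(s["eef_rot"]).as_matrix()
print(s["tool_pos"],"tool y",np.degrees(np.arctan2(M[1,1],M[0,1])),s["joint_positions"].round(2),s["joint_vel"].round(2))
print(shift(s,[.4655,-.2096,.2]))
E
```

```text
[ 0.33495429 -0.3596292   0.23101172] tool y -38.235898452856155 [-0.84  0.19  1.75  0.    1.21 -0.18] [ 0.84 -0.11  0.14  0.   -0.04 -0.27]
[0.19863377 0.0096991  0.0310358 ]
```

Call:
move_arm --commands '[[[0, 0.045, 0.002, 0, -4], [0, 0.09, 0.004, 0, -8], [0, 0.135, 0.006, 0.008, -13], [0, 0.175, 0.008, 0.018, -13], [0, 0.199, 0.01, 0.028, -13]]]'

```text
time: 1.35
tool_pos: [0.4667, -0.21, 0.2027]
eef_rot: [0.845, 0.534, -0.0, -0.0]
force: [0.6, 0.3, -0.3]
grip_width: -0.0002
finger_force: 0.0
```

```bash
python3 - <<'E'
from h import *
from bench import monitor,optics
s=monitor.sense();M=R.from_quat(s["eef_rot"]).as_matrix()
print(s["tool_pos"],"tool y",np.degrees(np.arctan2(M[1,1],M[0,1])),s["joint_positions"].round(2),s["joint_vel"].round(2))
print(shift(s,[.4655,-.2096,.151]))
a=optics.snapshot("scene")["img"][140:360,200:400];w=optics.snapshot("wrist")["img"]
cv2.imwrite("pics/a1.png",np.hstack([cv2.resize(a,(400,440)),cv2.resize(w,(400,300))[:300] if 0 else cv2.copyMakeBorder(cv2.resize(w,(400,300)),0,140,0,0,0)]))
E
```

```text
[ 0.46667916 -0.20996131  0.20269553] tool y -25.38291508979987 [-0.45  0.24  1.75  0.    1.15 -0.  ] [ 0.34  0.15  0.01 -0.01 -0.16  0.35]
[-0.00018574 -0.00119397  0.05169612]
```

View pics/a1.png

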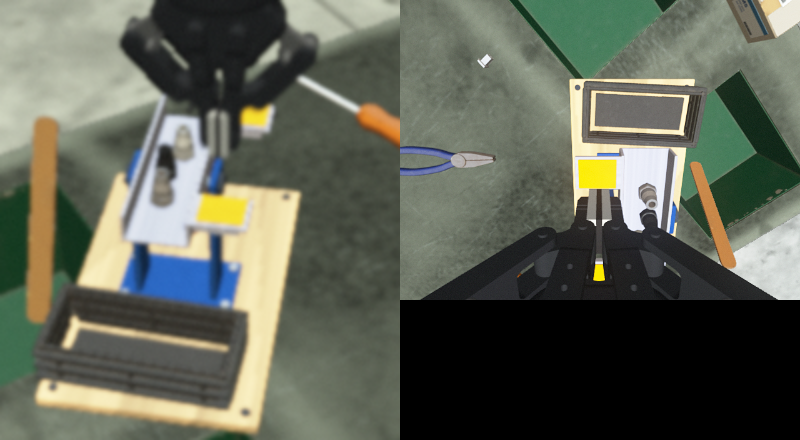

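The shut fingers are centred over the left tab. Next I go down and press, slowly.

Call:
move_arm --commands '[[[0, 0, -0.001, 0.02, 0], [0, 0, -0.001, 0.04, 0], [0, 0, -0.001, 0.05, 0], [0, 0, -0.001, 0.054, 0], [0, 0, -0.001, 0.057, 0]]]'

```text
time: 2.08
tool_pos: [0.465, -0.2107, 0.1473]
eef_rot: [0.846, 0.533, 0.001, -0.0]
force: [-0.8, 5.0, 5.1]
grip_width: -0.0003
finger_force: 3.2
```

Call:
move_arm --commands '[[[0, 0, 0, 0.004, 0], [0, 0, 0, 0.008, 0], [0, 0, 0, 0.012, 0], [0, 0, 0, 0.015, 0], [0, 0, 0, 0.018, 0]]]'

```text
time: 2.7
tool_pos: [0.4668, -0.2099, 0.1299]
eef_rot: [0.846, 0.533, 0.003, 0.0]
force: [3.1, 8.9, 5.5]
grip_width: 0.0003
finger_force: 3.9
```

```bash
python3 - <<'E'
from h import *
from bench import monitor,optics
s=monitor.sense();print(s["tool_pos"],s["force"])
a=optics.snapshot("scene")["img"];print(yellow(a))
cv2.imwrite("pics/a2.png",cv2.resize(a[140:360,200:400],(400,440)))
E
```

```text
[ 0.4667572  -0.20985933  0.12989354] [3.12380535 8.89326841 5.49670864]
[(array([310.6, 262.2]), np.int32(261))]
```

View pics/a2.png

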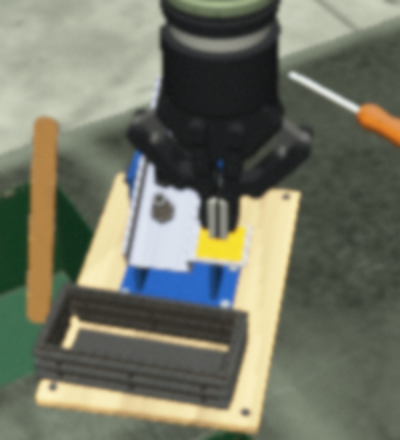

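The trough is tipping, with the pad at px (311,262). The fingers look close to the pad's inner edge, and there is some side force. I'll check by projection.

```bash
python3 - <<'E'
from h import *
from bench import monitor,optics
s=monitor.sense();M=R.from_quat(s["eef_rot"]).as_matrix();print(M.round(3).tolist(),s["torque"],s["joint_efforts"].round(2))
d=optics.snapshot("scene");K=d["intrinsics"];T=d["world_from_camera"]
def pr(p):
    c=T[:3,:3].T@(np.array(p)-T[:3,3]);return (K[0,0]*c[0]/-c[2]+K[0,2]).round(1),(K[1,1]*-c[1]/-c[2]+K[1,2]).round(1)
p=s["tool_pos"];print("tcp",pr(p))
yh=np.array([.4294,.9031,0]);xh=np.array([.9031,-.4294,0])
mid=np.array([.4655,-.2096,.151])-58*1e-3*yh+.046*xh;mid[2]=.125;print("mid",mid)
for t in(0,.2,.3,.4,.5,.6):
    c=mid-.046*xh+yh*(.058*np.cos(t)+.026*np.sin(t));c[2]+=-.058*np.sin(t)+.026*np.cos(t);print(t,pr(c),c.round(4))
t=d["img"];i=cv2.resize(t[200:290,270:360],(540,540),interpolation=cv2.INTER_CUBIC)
u,v=pr(p);cv2.circle(i,(int((u-270)*6),int((v-200)*6)),5,(0,0,255),2);cv2.imwrite("pics/a3.png",i)
E
```

```text
[[0.432, 0.902, 0.004], [0.902, -0.432, 0.002], [0.004, 0.003, -1.0]] [ 1.18902213 -0.54962851 -0.03976349] [-3.830e+00 -3.597e+01 -1.888e+01 -1.910e+00 -2.000e-02  0.000e+00]
tcp (np.float64(310.4), np.float64(255.0))
mid [ 0.4821374 -0.2817322  0.125    ]
0 (np.float64(311.3), np.float64(243.8)) [ 0.4655 -0.2096  0.151 ]
0.2 (np.float64(310.8), np.float64(252.0)) [ 0.4672 -0.206   0.139 ]
0.3 (np.float64(310.7), np.float64(255.8)) [ 0.4677 -0.205   0.1327]
0.4 (np.float64(310.7), np.float64(259.2)) [ 0.4679 -0.2046  0.1264]
0.5 (np.float64(310.7), np.float64(262.3)) [ 0.4678 -0.2048  0.12  ]
0.6 (np.float64(310.8), np.float64(265.1)) [ 0.4675 -0.2055  0.1137]
```

View pics/a3.png

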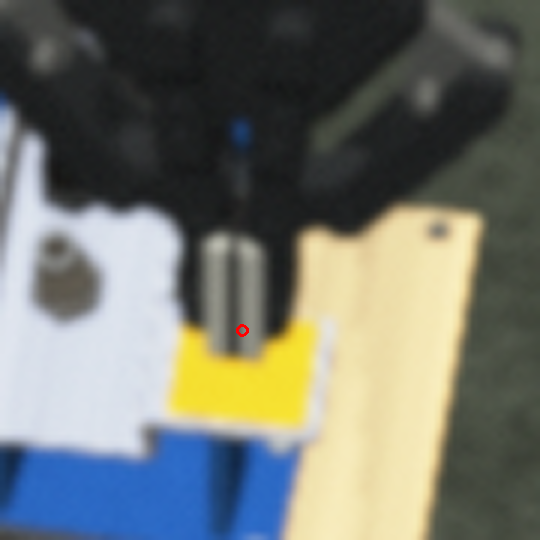

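The red circle marks the TCP, on the pad's inner half. The side force is friction, because the pad moves outward as it tips. I'll keep pressing and follow it along +x of the tool.

Call:
move_arm --commands '[[[0, 0.002, 0, 0.003, 0], [0, 0.004, 0, 0.006, 0], [0, 0.005, 0, 0.009, 0], [0, 0.005, 0, 0.011, 0], [0, 0.005, 0, 0.011, 0]]]'

```text
time: 3.42
tool_pos: [0.4673, -0.2068, 0.1172]
eef_rot: [0.846, 0.534, 0.0, 0.0]
force: [2.1, 0.1, 1.1]
grip_width: -0.0001
finger_force: 0.9
```

```bash
python3 - <<'E'
from h import *
from bench import monitor,optics
s=monitor.sense();print(s["tool_pos"],s["force"])
a=optics.snapshot("scene")["img"];b=optics.snapshot("top")["img"]
cv2.imwrite("pics/a4.png",np.hstack([cv2.resize(a[170:360,210:360],(450,570)),cv2.resize(b[150:340,240:350],(330,570))]))
E
```

```text
[ 0.46734043 -0.20675284  0.11715158] [2.08712986 0.06874266 1.08162577]
```

View pics/a4.png

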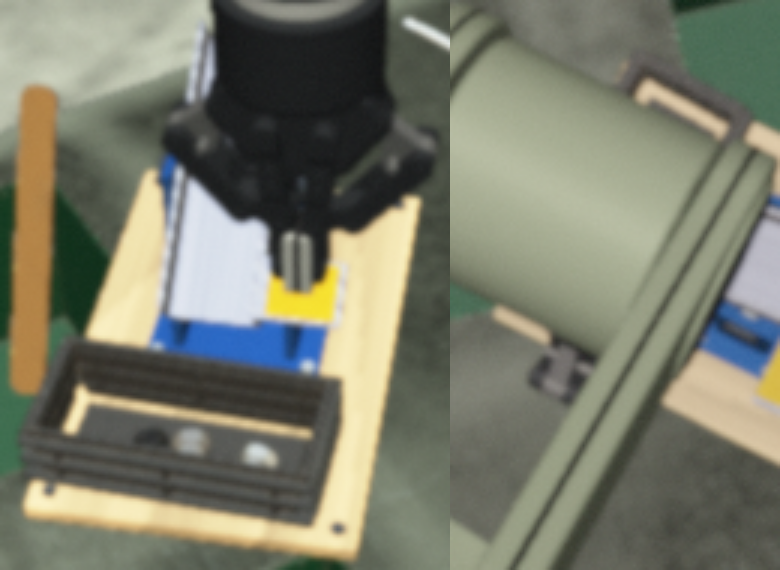

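All three nose pieces lie in the tray, at picture px (150,440), (190,440) and (260,455). Next I retreat up and go over to the right tab.

Call:
move_arm --commands '[[[0, 0, 0, -0.03, 0], [0, 0, 0, -0.07, 0], [0, 0, 0, -0.105, 0], [0, -0.05, 0, -0.11, 0], [0, -0.098, 0, -0.11, 0]]]'

```text
time: 4.15
tool_pos: [0.4242, -0.2957, 0.2276]
eef_rot: [0.845, 0.534, -0.0, -0.0]
force: [0.0, 0.4, 0.2]
grip_width: 0.0003
finger_force: 0.0
```

Call:
move_arm --commands '[[[0, 0, 0, 0, 0], [0, 0, 0, 0.02, 0], [0, 0, 0, 0.035, 0], [0, 0, 0, 0.04, 0], [0, -0.001, 0, 0.043, 0]]]'

```text
time: 4.78
tool_pos: [0.4234, -0.2966, 0.1855]
eef_rot: [0.845, 0.535, -0.002, 0.0]
force: [2.4, 1.1, 5.4]
grip_width: 0.0002
finger_force: 1.9
```

```bash
python3 - <<'E'
from h import *
from bench import monitor,optics
s=monitor.sense();d=s["tool_pos"]-[.4821,-.2817,.125];print(s["tool_pos"],s["force"],"stand y,x",d@[.4294,.9031,0],d@[.9031,-.4294,0])
a=optics.snapshot("scene")["img"];b=optics.snapshot("top")["img"];print(yellow(a),yellow(b))
cv2.imwrite("pics/a5.png",np.hstack([cv2.resize(a[140:330,210:360],(450,570)),cv2.resize(b[170:340,250:360],(330,570))]))
E
```

```text
[ 0.42341671 -0.29657873  0.18553797] [2.38343381 1.11382487 5.41474899] stand y,x -0.03863558642824746 -0.046607951520670106
[(array([320.8, 191.8]), np.int32(268)), (array([310.2, 265.2]), np.int32(358))] []
```

View pics/a5.png

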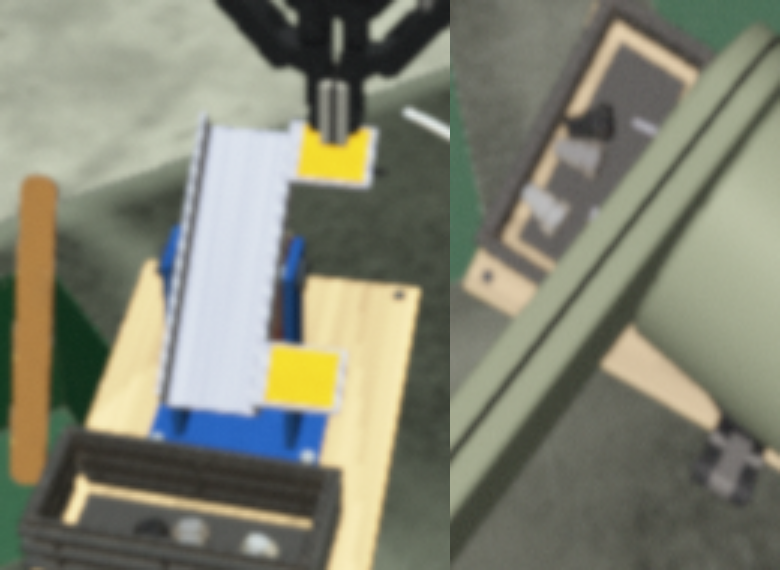

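The trough is empty and the three pieces are in the tray. The fingers touch the right tab at px (333,140). I push it down to level, following its arc.

Call:
move_arm --commands '[[[0, -0.003, 0, 0.004, 0], [0, -0.006, 0, 0.008, 0], [0, -0.008, 0, 0.012, 0], [0, -0.01, 0, 0.016, 0], [0, -0.011, 0, 0.02, 0]]]'

```text
time: 5.5
tool_pos: [0.4204, -0.3069, 0.165]
eef_rot: [0.845, 0.534, -0.0, 0.002]
force: [-1.7, -2.7, 5.2]
grip_width: 0.0002
finger_force: 2.6
```

Call:
move_arm --commands '[[[0, -0.001, 0, 0.003, 0], [0, -0.002, 0, 0.006, 0], [0, -0.003, 0, 0.009, 0], [0, -0.003, 0, 0.011, 0], [0, -0.003, 0, 0.011, 0]]]'

```text
time: 6.12
tool_pos: [0.4191, -0.3096, 0.1538]
eef_rot: [0.845, 0.534, -0.0, 0.001]
force: [-1.3, -3.5, 4.1]
grip_width: -0.0001
finger_force: 2.0
```

```bash
cat > lvl.py <<'E'
from h import *
from bench import monitor,optics
s=monitor.sense();d=s["tool_pos"]-[.4821,-.2817,.125];print(s["tool_pos"],s["force"],"stand y,x",d@[.4294,.9031,0],d@[.9031,-.4294,0])
for n in("scene","top"):
    i=optics.snapshot(n);print(n,yellow(i["img"]));cv2.imwrite(f"pics/l_{n}.png",i["img"])
E
python3 lvl.py
```

```text
[ 0.41913455 -0.30955213  0.15380733] [-1.27926835 -3.46223153  4.07527147] stand y,x -0.05219062628967134 -0.04490439469307885
scene [(array([310.3, 246.3]), np.int32(292))]
top [(array([297.9, 247.2]), np.int32(304))]
```

Call:
move_arm --commands '[[[0, -0.001, 0, 0.001, 0], [0, -0.001, 0, 0.002, 0], [0, -0.001, 0, 0.0027, 0], [0, -0.001, 0, 0.0027, 0]]]'

```text
time: 6.72
tool_pos: [0.4185, -0.3103, 0.1509]
eef_rot: [0.846, 0.534, 0.0, 0.001]
force: [0.9, -4.2, 5.8]
grip_width: -0.0002
finger_force: 2.6
```

```bash
python3 lvl.py
```

```text
[ 0.4185491  -0.31029447  0.15094258] [ 0.85372163 -4.16003577  5.83889143] stand y,x -0.05311242401122422 -0.04511435262108532
scene [(array([310.6, 244.3]), np.int32(276))]
top [(array([298.6, 247.4]), np.int32(304))]
```

Both views match the level start (310.6,244.4 and 298.6,247.4). I let go straight up and check.

Call:
move_arm --commands '[[[0, 0, 0, -0.01, 0], [0, 0, 0, -0.035, 0], [0, 0, 0, -0.08, 0], [0, -0.04, 0, -0.09, 0], [0, -0.09, 0, -0.09, 0]]]'

```text
time: 7.45
tool_pos: [0.3795, -0.3904, 0.2418]
eef_rot: [0.845, 0.535, 0.001, 0.0]
force: [1.3, -0.9, 0.3]
grip_width: 0.0
finger_force: 0.0
```

Call:
move_arm --commands '[[[0, -0.05, 0, 0, 0], [0, -0.1, 0, 0, 0], [0, -0.14, 0, 0, 0], [0, -0.15, 0, 0, 0], [0, -0.15, 0, 0, 0]]]'

```text
time: 8.07
tool_pos: [0.3148, -0.5254, 0.24]
eef_rot: [0.846, 0.534, 0.001, -0.001]
force: [-0.5, -0.1, 0.3]
grip_width: -0.0
finger_force: 0.0
```

```bash
python3 lvl.py; python3 -c "
import cv2,numpy as np
a=cv2.imread('pics/l_scene.png');b=cv2.imread('pics/l_top.png')
cv2.imwrite('pics/a6.png',np.hstack([cv2.resize(a[180:360,210:360],(400,480)),cv2.resize(b[150:340,250:410],(400,480))]))"
```

```text
[ 0.3147973  -0.52536888  0.23999126] [-0.46156575 -0.10831014  0.29836095] stand y,x -0.29189714674354433 -0.04645965419871492
scene [(array([323. , 195.6]), np.int32(215)), (array([310.6, 244.4]), np.int32(277))]
top [(array([298.6, 247.3]), np.int32(303)), (array([369.1, 283.3]), np.int32(316))]
```

View pics/a6.png

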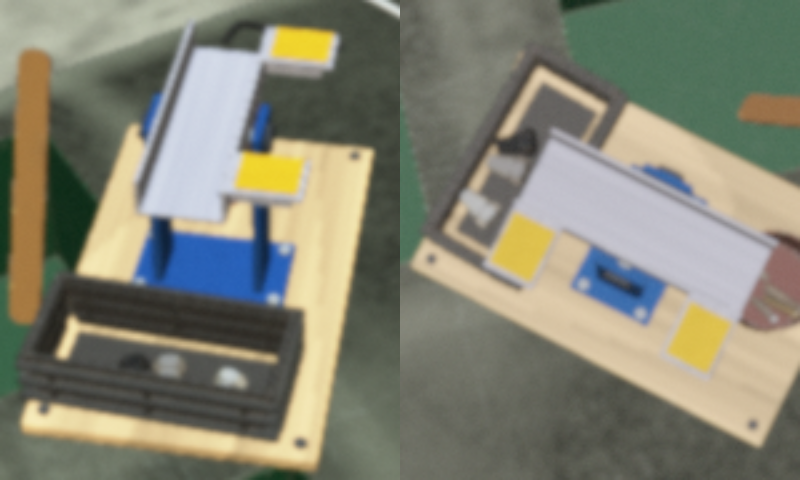

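The trough is level and empty, all three pieces are in the tray (px 135–230, 370 in the left half), and the cup is in place (px 780,285 in the right half).

```bash
python3 -c "
from bench import arm
print(arm.close_job())"
```

```text
the job is handed in; nothing more can be done
None
```

The job is handed in: all three nose pieces slid into the tray, the trough is back level and released, the red cup is still in place, and nothing spilled (about 8 s used of the 38 s allowed).

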